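# Move the bookmark hanger to the next lost property rail

### The arm

A 7-joint arm with a two-finger parallel gripper is mounted at the origin on the work surface. World frame = base frame: x ahead of the robot, y to its left, z up, the work surface at z = 0. Lengths are in m, angles in rad, forces in N, time in s.
With the tool pointing down it reaches from about 0.4 to 0.875 m from the base axis. Payload 19.3 kg.
Tool frame: the origin (TCP) lies midway between the tips of the shut fingers; the grasp point (between the pads) lies 19 mm behind it; x points along the fingers, y is the direction in which the jaws open and shut, and the axes are right-handed (so a half turn about x gives the same grasp; the last joint's range is limited). The gripper opens to 85 mm and grips with 20 to 120 N. Pads are 22 mm wide; open, the fingers measure 114 mm over their backs; the gripper's body (76 mm by 85 mm) begins 54 mm behind the grasp point. The pads swing forward as they close: fully open they stand 13 mm farther back than shut.
Start: joints at [1.123, 0.521, -0.036, 1.599, 0.021, 1.021, -0.113], TCP at [0.231, -0.581, 0.231] pointing down, gripper open.
Joint ranges: [-2.91, 2.91], [-0.3, 2.13], [-1.5, 1.42], [0.17, 2.43], [-1.26, 4.41], [0.16, 1.93], [-2.52, 2.52]. Speed limits (rad/s): [1.89, 1.89, 2.39, 2.39, 3.01, 3.01, 3.01].

### API

Orientations are given as [roll, pitch, yaw] about the fixed x, y, z axes, in that order (R = Rz(yaw) Ry(pitch) Rx(roll)).
In Python, from workcell import telemetry, vision, workorder gives the robot as it stands. The module is installed in compiled form; this text tells all that it offers.
- The arm moves only by the tool play_rows, never from a script. Its argument "deltas" is a list of rows, each a list of 7 numbers: the shift along the world's x, y, z in mm, then the turn, a rotation vector about the world's x, y, z in degrees, then the finger opening in mm, from 0 to 85.4. In form: [[x, y, z, wx, wy, wz, jaw], ...]. A call has 1 to 8 rows; each row shifts and turns the commanded pose from where the row before left it; what a row does not reach is not made up. A row lasts 1/8 s, in which the tool goes at most 62.5 mm and 10.7 degrees, less where a joint would pass 70% of its speed; a pose out of reach is approached as far as the arm can. A call with a gripper value outside its range is refused whole. The fingers move at their own pace and stop on an object; "grip_force" is the grip in N (left out, the last holds). Time passes only in rows, so rows that do not move let the fingers close. It gives the time, the measured TCP pose, the force and the opening at its end, in the units of the state.
- telemetry.observe(): the state, without advancing time (a new reading comes with each control period).
- vision.grab_frame(name): name is "scene" or "side" or "wrist"; returns the picture (420x560x3 uint8, red, green, blue); there is no depth.
- vision.camera_info(name): a dict with "mtx" (3x3 intrinsics, pixels), "k1" (the pictures are not rectified: a ray, as slopes to the right and down, at radius r is drawn at 1 + k1 r^2 times it, then the intrinsics apply), "rvec" (rotation vector, rad) and "tvec" (3), from world to camera coordinates, as OpenCV has them. Camera axes: x right, y down, z forward; pixel columns grow to the right and rows downward; lengths in m; the calibration is good to about 2 mm. A picture is of the moment at which its call begins: read the wrist's pose just before it. camera_info takes no time and is no camera call; for the wrist camera it gives the pose at the moment of the call.
- workorder.job_done(): hands the job in, once; it reports no verdict.
The state is a dict: "clock": time; "qpos": joint angles; "qd": joint speeds; "joint_efforts": joint torques, N m; "position": TCP position; "tool_rot": TCP orientation; "force": force on the tool from outside, world axes, zero at the start; "moment": the same for the moment, N m; "grip_width": finger opening in m.
Only numpy, scipy, OpenCV 4.12 (cv2) and the standard library are available. Lean on these libraries where they do the work, as an engineer would, in place of code of your own. Each camera call takes 0.05 s, during which the arm holds its last target. There are 200 camera calls.

### The job

Two low chrome rails with raised end stops stand on the lost property shelf. Lift the hanger that holds the long narrow bookmark off its rail, over the end stops, and hang it on the empty rail next to it, straddling the bar between the end stops, and let go. Leave the hanger with the square ticket hanging where it is.

Things in the scene. Friction and masses are not known exactly. Their poses are not given: they have to be found in the camera images.
- bookmark_grip (a point): Centre of the black grip block (12 mm x, 26 y, 60 tall) on the hanger to move, 40 mm above the bar's axis when hung. Below: a chrome inverted-V saddle, open below, 35 mm between its legs. On +x a plastic bookmark 36 mm wide hangs to 115 mm below the bar's axis, on -x a chrome leg to 57 mm. 45 mm over all in x; 100 g. x across the rail, y along, z up.
- ticket_grip (a point): Centre of the grip block of the other hanger on that rail, to be left alone: same chrome saddle and black block, but with a short square plastic ticket 50 mm wide, 45 mm long, ending 60 mm below the bar's axis. Axes as for the bookmark hanger. The two blocks' centres are 65 to 105 mm apart along the bar.
- home_rail: Fixed stand where both hangers start: wooden base plate 100 (x) by 205 (y) by 8 mm; two 12 mm posts, 180 mm apart in y, carry a round chrome bar, 10 mm thick, along y, axis 140 mm above the shelf. The posts rise past the bar as end stops with 16 mm balls, top at 175 mm. Origin: on the shelf, below the bar's middle; z up.
- empty_rail: The next rail, a fixed stand with nothing on it: same shape, sizes, origin and axes as home_rail. It may stand left or right of it, with its own place and turn.
Things that resemble listed ones, but are neither listed nor needed, are in the scene too. What is shaped like the part that bears bookmark_grip but blue or red is not meant.

How it is judged:
By the outcome, as a careful person would: the job done as asked, in the order asked, and still so for the second after the job is handed in, with the robot touching nothing.
It also fails if it takes over 42 s, if anything falls off the work surface, if the arm or the gripper's body presses on something with over 40 N, if the wrist force passes 120 N, or if a joint passes its speed limit or range.

## Working session

There is one attempt and no reset: what is moved stays moved. The work goes in short steps, Python scripts to look and compute and a tool call to move; the robot and the scene stay as the last step left them, time stands still between calls to the robot, and variables do not carry over. Pictures are saved under pics/ and viewed, about 8 in all and at most 12, crops included, and the job is handed in when it is done.

Besides the shell and the picture viewer there is one more tool, called after "Request:" as name(argument=value, ...) on one line, values as JSON. play_rows: Moves the arm, as the interface text tells. Its arguments: {"type":"object","properties":{"deltas":{"type":"array","items":{"type":"array","items":{"type":"number"}}},"grip_force":{"type":"number"}},"required":["deltas"]}

```bash
mkdir -p pics; cat > h.py <<'E'
import numpy as np, cv2
from workcell import telemetry, vision, workorder
def cam(n):
    c=vision.camera_info(n); R=cv2.Rodrigues(np.array(c["rvec"],float))[0]
    return np.array(c["mtx"],float),float(c["k1"]),R,np.array(c["tvec"],float).ravel()
def ray(c,px):
    K,k,R,t=c; u=cv2.undistortPoints(np.array([[px]],float),K,np.array([k,0,0,0,0.]))[0,0]
    return -R.T@t, R.T@np.array([u[0],u[1],1.])
def onz(c,px,z):
    o,d=ray(c,px); return o+d*(z-o[2])/d[2]
def tri(ca,pa,cb,pb):
    o1,d1=ray(ca,pa);o2,d2=ray(cb,pb)
    d1/=np.linalg.norm(d1);d2/=np.linalg.norm(d2)
    s=np.linalg.lstsq(np.c_[d1,-d2],o2-o1,rcond=None)[0]
    a,b=o1+d1*s[0],o2+d2*s[1]; return (a+b)/2,np.linalg.norm(a-b)
def proj(c,P):
    K,k,R,t=c; return cv2.projectPoints(np.array(P,float).reshape(-1,3),R,t,K,np.array([k,0,0,0,0.]))[0].reshape(-1,2)
def save(n,f,crop=None,s=1):
    im=vision.grab_frame(n); cv2.imwrite(f"pics/raw_{f}.png",im[:,:,::-1])
    if crop: im=im[crop[1]:crop[3],crop[0]:crop[2]]
    im=cv2.resize(im,None,fx=s,fy=s,interpolation=cv2.INTER_CUBIC)
    cv2.imwrite(f"pics/{f}.png",im[:,:,::-1])
E
python3 - <<'E'
from h import *
s=telemetry.observe(); print(s["clock"],s["position"],s["tool_rot"],s["grip_width"])
for n in("scene","side"):
    save(n,n+"1",s=1.4); c=cam(n); print(n,-c[2].T@c[3],c[2][2],c[0][0,0])
E
```

```text
0.0 [ 0.23039602 -0.58061662  0.23073051] [-1.50930239  1.56966097  2.01009003] 0.08525963788718743
scene [ 1.0471306  -0.42849479  0.72503524] [-0.61771987  0.55962939 -0.55248268] 493.68958087329764
side [-0.15718241  1.12007738  1.1474634 ] [ 0.36991625 -0.63535684 -0.67785224] 515.2050322765033
```

View pics/scene1.png

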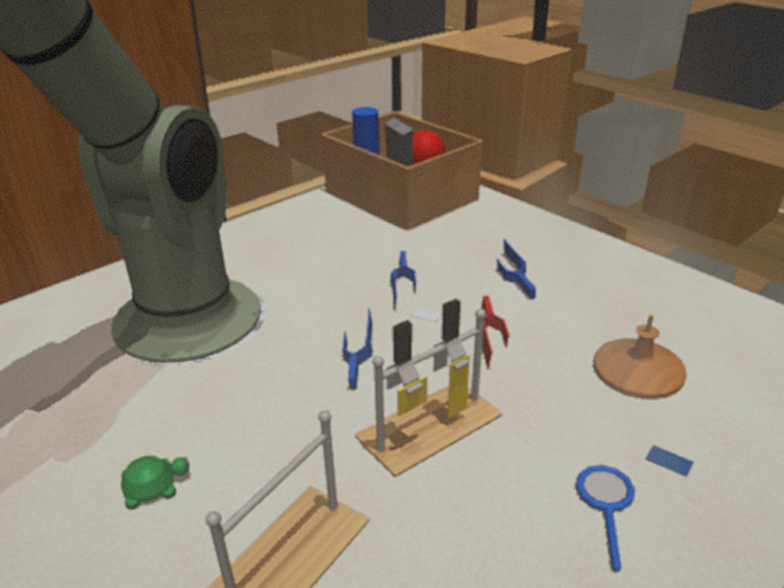

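View pics/side1.png

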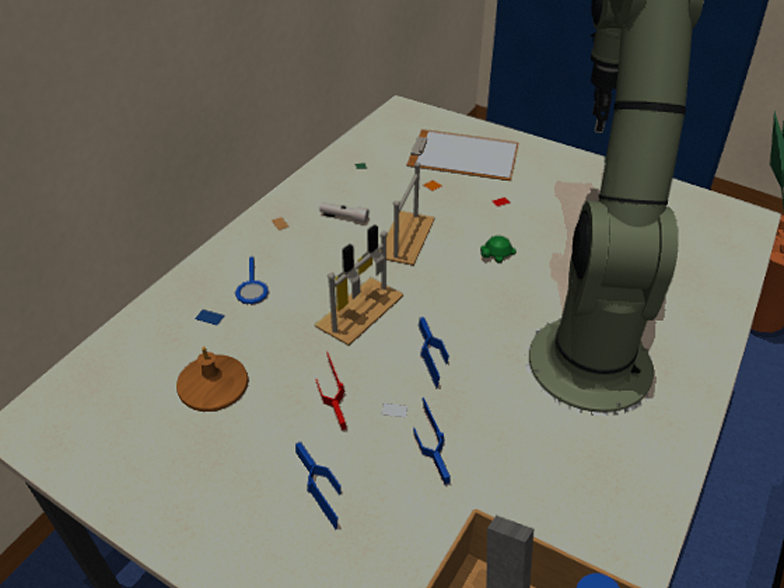

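Scene shows the home rail with end balls at about (379,364) and (481,315) in the shown pixels. The black grips are at (402,343), above the short square ticket, and (451,320), above the long narrow bookmark. The empty rail has its balls at (214,519) and (325,417). The blue and red look-alikes lie on the table, so they're out. Next, an enlarged crop and measurements.

```bash
python3 - <<'E'
from h import *
a=cv2.imread("pics/raw_scene1.png");b=cv2.imread("pics/raw_side1.png")
A=cv2.resize(a[205:345,250:370],None,fx=3.3,fy=3.3,interpolation=3);B=cv2.resize(b[110:250,220:320],None,fx=3.3,fy=3.3,interpolation=3)
cv2.imwrite("pics/crop1.png",np.hstack([A,B]))
cs,cd=cam("scene"),cam("side")
S={"h-":(379,364),"h+":(481,315),"e-":(214,519),"e+":(325,417)}
D={"h-":(384,237),"h+":(333,277),"e-":(417,170),"e+":(396,205)}
for k in S:
    p=np.array(S[k])/1.4;q=np.array(D[k])/1.4
    print(k,onz(cs,p,.167).round(4),onz(cd,q,.167).round(4),*tri(cs,p,cd,q))
def blobs(im,x0,y0,x1,y1):
    m=(im.max(2)<50).astype(np.uint8); w=np.zeros_like(m); w[y0:y1,x0:x1]=m[y0:y1,x0:x1]
    n,_,st,ce=cv2.connectedComponentsWithStats(w)
    return [(ce[i].round(1),st[i]) for i in range(1,n) if st[i][4]>40]
bs=blobs(a,270,205,340,270);bd=blobs(b,235,150,280,200)
print(bs,bd)
for p in bs:
  for q in bd: print(p[0],q[0],*tri(cs,p[0],cd,q[0]))
E
```

```text
h- [0.5125 0.0293 0.167 ] [0.4991 0.0425 0.167 ] [0.50459702 0.03498379 0.15955744] 0.001597389759011767
h+ [0.5289 0.2093 0.167 ] [0.5191 0.2125 0.167 ] [0.52358811 0.21134782 0.16376227] 0.00578321955984233
e- [ 0.5855 -0.2579  0.167 ] [ 0.571  -0.2337  0.167 ] [ 0.57854889 -0.25287645  0.15533213] 0.0054195534275929685
e+ [ 0.5436 -0.0835  0.167 ] [ 0.5387 -0.0762  0.167 ] [ 0.54089488 -0.08106168  0.16343219] 0.0010853965028333682
[] [(array([266. , 170.4]), array([263, 161,   7,  20, 122], dtype=int32)), (array([248.3, 184.6]), array([245, 175,   8,  20, 129], dtype=int32))]
```

View pics/crop1.png

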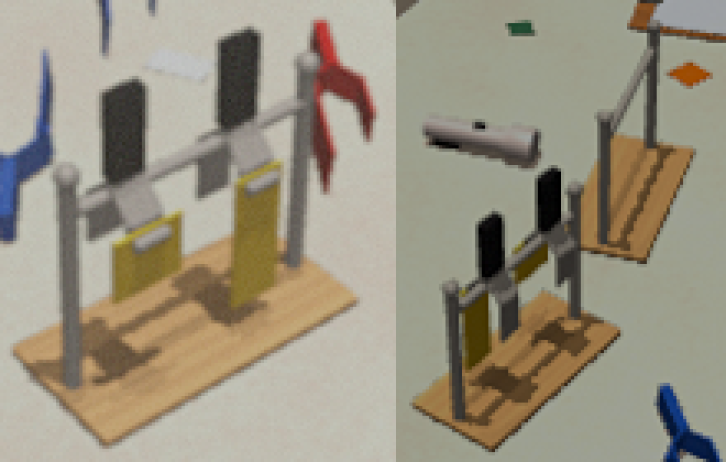

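The crop confirms it: the right-hand hanger, at scene px (322,229), carries the long narrow bookmark and faces +x. The left-hand one, at (288,244), has the square ticket. Now refining the points.

```bash
python3 - <<'E'
from h import *
from scipy.spatial.transform import Rotation as Ro
cs,cd=cam("scene"),cam("side")
f=lambda x,y:np.array([x/3.3+250,y/3.3+205]);g=lambda x,y:np.array([(x-396)/3.3+220,y/3.3+110])
e=lambda x,y:np.array([x,y])/1.4
P={"h-":(f(65,174),g(574,187),.167),"h+":(f(307,61),g(450,287),.167),"e-":(e(214,519),g(654,30),.167),"e+":(e(325,417),g(603,117),.167),
"book":(f(239,78),g(490,245),.18),"tick":(f(124,130),g(550,200),.18)}
T={}
for k,(p,q,z) in P.items():
    t,r=tri(cs,p,cd,q);T[k]=t;print(k,onz(cs,p,z).round(4),onz(cd,q,z).round(4),t.round(4),round(r,4))
for r in "he":
    d=T[r+"+"]-T[r+"-"];print(r,"yaw",np.degrees(np.arctan2(-d[0],d[1])),np.linalg.norm(d[:2]),(T[r+"+"]+T[r+"-"])/2)
s=telemetry.observe();R=Ro.from_euler("xyz",s["tool_rot"]).as_matrix();print(R.round(3),s["qpos"])
c=cam("wrist");print("wrist cam",-c[2].T@c[3]-s["position"],c[2][2])
E
```

```text
h- [0.5062 0.0323 0.167 ] [0.507  0.0317 0.167 ] [0.5067 0.0321 0.1674] 0.0002
h+ [0.5246 0.2126 0.167 ] [0.5251 0.2115 0.167 ] [0.5249 0.212  0.1674] 0.0003
e- [ 0.5855 -0.2579  0.167 ] [ 0.5775 -0.2475  0.167 ] [ 0.5814 -0.2559  0.1614] 0.001
e+ [ 0.5436 -0.0835  0.167 ] [ 0.5418 -0.0807  0.167 ] [ 0.5426 -0.0826  0.1657] 0.0005
book [0.5211 0.1556 0.18  ] [0.518  0.1577 0.18  ] [0.5193 0.1567 0.1787] 0.0011
tick [0.5118 0.0719 0.18  ] [0.5068 0.0745 0.18  ] [0.5089 0.0732 0.178 ] 0.0022
h yaw -5.786179136317666 0.1808752401413196 [0.51577316 0.12203813 0.1673992 ]
e yaw 12.618945257932358 0.17759543978089726 [ 0.56203868 -0.16923412  0.16355449]
[[-0.     0.369 -0.929]
 [ 0.001 -0.929 -0.369]
 [-1.    -0.001  0.   ]] [ 1.12280997  0.52194083 -0.03631748  1.59991658  0.02118447  1.02105339
 -0.11280562]
wrist cam [0.07705988 0.03131931 0.14250629] [-0.29917618 -0.11659122 -0.9470481 ]
```

Request:
play_rows(deltas=[[15,21,12,0,0,3,60],[30,42,12,0,0,5,60],[30,42,12,0,0,5,60],[30,42,12,0,0,5,60],[30,42,12,0,0,5,60],[30,42,12,0,0,5,60],[30,42,12,0,0,5,60],[30,42,12,0,0,5,60]], grip_force=40)

```text
clock: 1.1
position: [0.4563, -0.2635, 0.3282]
tool_rot: [0.962, 1.57, -1.134]
force: [1.0, -0.6, 0.8]
grip_width: 0.0599
```

Request:
play_rows(deltas=[[8,50,-3,0,0,3,60],[8,50,-3,0,0,3,60],[8,50,-3,0,0,3,60],[8,50,-3,0,0,3,60],[8,50,-3,0,0,3,60],[8,50,-3,0,0,3,60],[8,50,-3,0,0,3,60],[8,50,-3,0,0,3,60]])

```text
clock: 2.1
position: [0.519, 0.1363, 0.3036]
tool_rot: [1.081, 1.57, -0.597]
force: [0.5, -0.8, 0.3]
grip_width: 0.0596
```

Request:
play_rows(deltas=[[0,20,-5,0,0,0,60],[0,0,0,0,0,0,60],[0,0,0,0,0,0,60]])

```text
clock: 2.48
position: [0.5193, 0.1535, 0.2985]
tool_rot: [0.409, 1.57, -1.273]
force: [0.6, -0.5, 0.0]
grip_width: 0.0601
```

```bash
python3 - <<'E'
from h import *
from scipy.spatial.transform import Rotation as Ro
s=telemetry.observe();R=Ro.from_euler("xyz",s["tool_rot"]).as_matrix();print(s["clock"],s["position"],R.round(3),np.degrees(np.arctan2(R[1,1],R[0,1])),s["grip_width"])
c=cam("wrist");save("wrist","w1",s=1.4)
print(proj(c,[[.5193,.1567,.21],[.5067,.0321,.167],[.5249,.212,.167]])*1.4)
E
```

```text
2.475 [0.51932807 0.15351806 0.29853307] [[ 0.     0.994 -0.111]
 [-0.001 -0.111 -0.994]
 [-1.     0.     0.001]] -6.348871570641831 0.06011118799138419
[[393.62168595 290.79814066]
 [395.62556867 442.14375704]
 [392.58787062 172.32101916]]
```

View pics/w1.png

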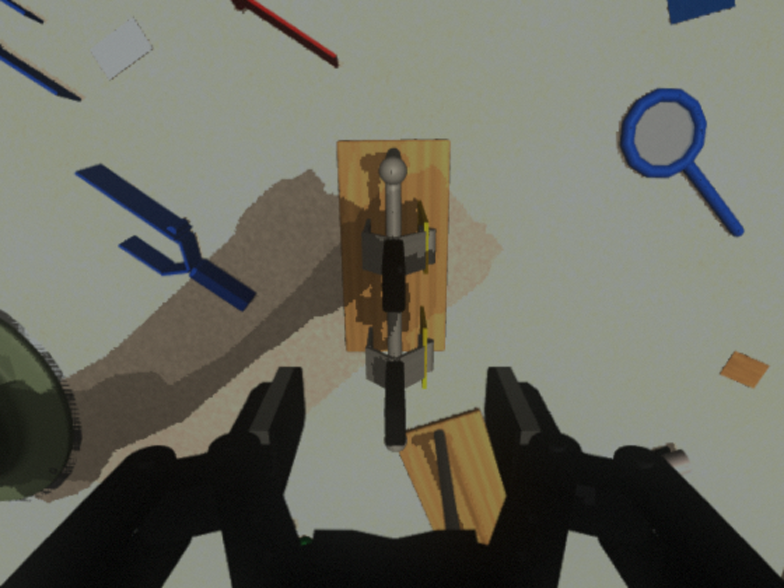

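The wrist view shows the bookmark block top at about (394,290), as predicted and centred between the pads. Descending.

Request:
play_rows(deltas=[[0,3,-30,0,0,0.5,60],[0,0,-35,0,0,0,60],[0,0,-35,0,0,0,60],[0,0,-22,0,0,0,50],[0,0,-10,0,0,0,45],[0,0,0,0,0,0,45]])

```text
clock: 3.28
position: [0.5196, 0.1566, 0.1664]
tool_rot: [-0.663, 1.571, -2.337]
force: [-0.4, 0.8, 1.2]
grip_width: 0.0453
```

Request:
play_rows(deltas=[[0,0,0,0,0,0,25],[0,0,0,0,0,0,16],[0,0,0,0,0,0,8],[0,0,0,0,0,0,4],[0,0,0,0,0,0,4],[0,0,0,0,0,0,4],[0,0,0,0,0,0,4]], grip_force=50)

```text
clock: 4.15
position: [0.5195, 0.1572, 0.1669]
tool_rot: [1.438, 1.57, -0.235]
force: [-3.4, -0.4, 7.0]
grip_width: 0.0112
```

Request:
play_rows(deltas=[[0,0,8,0,0,0,4],[0,0,16,0,0,0,4],[0,0,25,0,0,0,4],[0,0,30,0,0,0,4],[0,0,32,0,0,0,4],[0,0,32,0,0,0,4],[0,0,27,0,0,0,4],[0,0,10,0,0,0,4]])

```text
clock: 5.15
position: [0.5197, 0.1573, 0.3485]
tool_rot: [1.934, 1.568, 0.261]
force: [-0.2, 0.3, -1.8]
grip_width: 0.0113
```

```bash
python3 - <<'E'
from h import *
s=telemetry.observe();print(s["clock"],s["position"],s["force"],s["moment"],s["grip_width"])
save("scene","s2",(140,90,440,420),1.7)
E
```

```text
5.15 [0.51974742 0.15732146 0.34849533] [-0.23228238  0.26325088 -1.79425746] [ 0.00597988 -0.04965342 -0.02202064] 0.011329809402882142
```

View pics/s2.png

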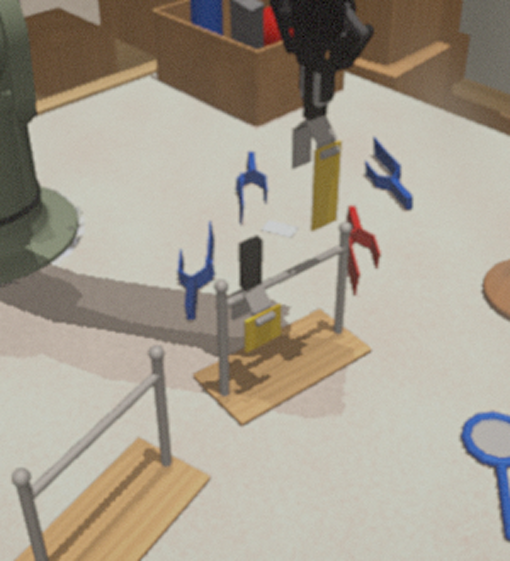

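The bookmark hanger is up cleanly and the ticket still hangs in place. I'll raise 30 mm more so it clears the ticket's block, then cross to the empty rail.

Request:
play_rows(deltas=[[0,0,15,0,0,0,4],[0,0,15,0,0,0,4],[3,-20,0,0,0,1,4],[5,-35,0,0,0,2,4],[5,-40,0,0,0,2.5,4],[5,-40,0,0,0,2.5,4],[5,-40,0,0,0,2.5,4],[5,-40,0,0,0,2.5,4]])

```text
clock: 6.2
position: [0.5476, -0.0592, 0.3767]
tool_rot: [-2.737, 1.571, 2.102]
force: [0.2, 0.3, -0.8]
grip_width: 0.0114
```

Request:
play_rows(deltas=[[5,-40,0,0,0,2.5,4],[5,-40,0,0,0,2,4],[4,-22,-5,0,0,1,4],[1,-10,-10,0,0,0.5,4],[0,0,-10,0,0,0,4],[0,0,-3,0,0,0,4],[0,0,0,0,0,0,4],[0,0,0,0,0,0,4]])

```text
clock: 7.2
position: [0.5627, -0.1694, 0.3487]
tool_rot: [1.117, 1.57, -0.224]
force: [-0.1, 1.0, -0.4]
grip_width: 0.0114
```

```bash
python3 - <<'E'
from h import *
from scipy.spatial.transform import Rotation as Ro
s=telemetry.observe();R=Ro.from_euler("xyz",s["tool_rot"]).as_matrix();print(s["clock"],s["position"],R[2].round(3),np.degrees(np.arctan2(R[1,1],R[0,1])),s["force"],s["grip_width"])
c=cam("wrist");save("wrist","w2",s=1.4)
E=[.5436,-.0835,.167];print(proj(c,[E,[.5855,-.2579,.167],[.5645,-.1707,.14],[.5436,-.0835,.14]])*1.4)
i=cv2.imread("pics/raw_w2.png")
vision.grab_frame
b=vision.grab_frame("side")[:,:,::-1];cv2.imwrite("pics/raw_side2.png",b)
cv2.imwrite("pics/w2s.png",np.hstack([cv2.resize(i[80:420,150:420],None,fx=1.6,fy=1.6),cv2.resize(b[60:196,245:373],None,fx=4*1.0,fy=4,interpolation=3)[:544,:360]]))
E
```

```text
7.2 [ 0.56268032 -0.16943826  0.34870688] [-1.  0.  0.] 13.175384184700437 [-0.10930893  1.00839805 -0.38245229] 0.011388150943298505
[[395.00995146 119.17605456]
 [396.36014092 367.5172016 ]
 [395.52179467 244.29421104]
 [394.89134516 119.69641648]]
```

View pics/w2s.png

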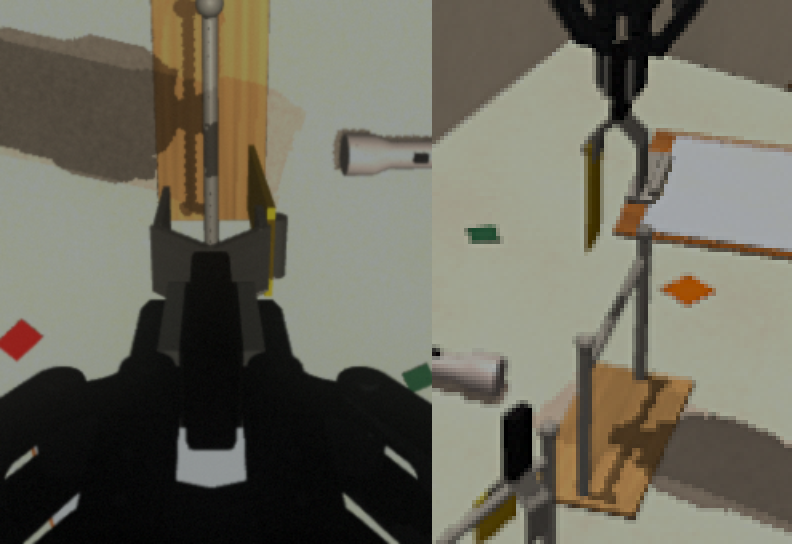

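The wrist view shows the bar at crop column about 210, parallel to the held block, whose centre is at about 211. That is aligned within 1 mm. The side view agrees. Lowering.

Request:
play_rows(deltas=[[0,0,-15,0,0,0,4],[0,0,-25,0,0,0,4],[0,0,-28,0,0,0,4],[0,0,-28,0,0,0,4],[0,0,-28,0,0,0,4],[0,0,-25,0,0,0,4],[0,0,-15,0,0,0,4],[0,0,-6,0,0,0,4]])

```text
clock: 8.3
position: [0.5623, -0.1698, 0.1774]
tool_rot: [-2.193, 1.57, 2.749]
force: [-0.1, 0.6, -0.6]
grip_width: 0.0116
```

Request:
play_rows(deltas=[[0,0,0,0,0,0,4],[0,0,-3,0,0,0,4],[0,0,-3,0,0,0,4],[0,0,-2,0,0,0,4],[0,0,0,0,0,0,4]])

```text
clock: 8.93
position: [0.5625, -0.1699, 0.1702]
tool_rot: [-2.036, 1.571, 2.905]
force: [0.9, 0.0, -1.5]
grip_width: 0.0114
```

```bash
python3 - <<'E'
from h import *
s=telemetry.observe();print(s["clock"],s["position"],s["force"],s["moment"],s["grip_width"])
save("scene","s3",(120,180,300,420),2.4)
E
```

```text
8.925 [ 0.56247376 -0.16992073  0.17019229] [ 0.85394197  0.03693503 -1.49080136] [ 0.01793111 -0.02402132  0.00108665] 0.011438630883588513
```

View pics/s3.png

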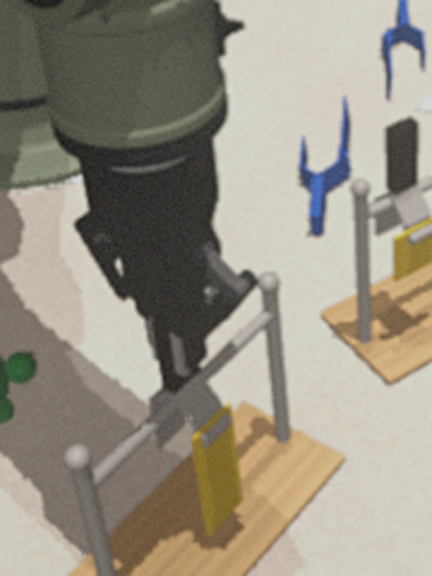

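The hanger now straddles the empty bar, mid-way between the stops, with no contact force yet. Lowering the last 4 mm or so until it touches.

Request:
play_rows(deltas=[[0,0,-2,0,0,0,4],[0,0,-1.5,0,0,0,4],[0,0,0,0,0,0,4],[0,0,0,0,0,0,4]])

```text
clock: 9.48
position: [0.5628, -0.1699, 0.167]
tool_rot: [1.194, 1.57, -0.147]
force: [1.6, 0.4, 3.8]
grip_width: 0.0111
```

Request:
play_rows(deltas=[[0,0,0,0,0,0,14],[0,0,0,0,0,0,18],[0,0,0,0,0,0,26],[0,0,0,0,0,0,36],[0,0,0,0,0,0,46],[0,0,0,0,0,0,50],[0,0,0,0,0,0,50]])

```text
clock: 10.35
position: [0.5625, -0.1699, 0.1668]
tool_rot: [-1.922, 1.571, 3.02]
force: [-0.0, -0.5, -0.4]
grip_width: 0.0501
```

Request:
play_rows(deltas=[[0,0,10,0,0,0,50],[0,0,20,0,0,0,50],[0,0,30,0,0,0,50],[0,0,35,0,0,0,50],[0,0,35,0,0,0,50],[0,0,20,0,0,0,50],[0,0,0,0,0,0,50],[0,0,0,0,0,0,50]])

```text
clock: 11.35
position: [0.5622, -0.1699, 0.3164]
tool_rot: [-1.851, 1.57, 3.09]
force: [-0.1, 1.2, -1.2]
grip_width: 0.0499
```

```bash
python3 - <<'E'
from h import *
s=telemetry.observe();print(s["clock"],s["position"],s["force"],s["grip_width"])
save("scene","s4",(120,180,380,420),2.3)
E
```

```text
11.35 [ 0.56223638 -0.16990702  0.31642074] [-0.12892442  1.2422169  -1.23368671] 0.04988256959527294
```

View pics/s4.png

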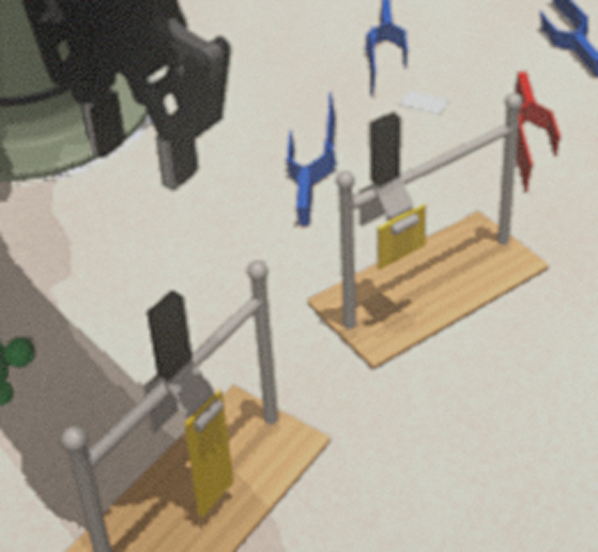

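The bookmark hanger hangs free on the empty rail with the gripper clear, and the ticket hasn't moved. One check that it is still, then I'll hand in.

Request:
play_rows(deltas=[[0,0,0,0,0,0,50],[0,0,0,0,0,0,50],[0,0,0,0,0,0,50],[0,0,0,0,0,0,50]])

```text
clock: 11.9
position: [0.5625, -0.1699, 0.3167]
tool_rot: [-2.376, 1.571, 2.565]
force: [0.7, 0.4, 0.7]
grip_width: 0.0502
```

```bash
python3 - <<'E'
from h import *
a=cv2.imread("pics/raw_s4.png").astype(int);b=vision.grab_frame("scene")[:,:,::-1].astype(int)
d=np.abs(a-b).max(2)[295:415,150:240];print("changed px",(d>60).sum())
cs=cam("scene");m=(b.max(2)<60).astype(np.uint8);w=np.zeros_like(m);w[304:346,180:206]=m[304:346,180:206]
ys,xs=np.nonzero(w);print(xs.mean(),ys.mean(),onz(cs,(xs.mean(),ys.mean()),.18))
workorder.job_done()
E
```

```text
changed px 0
192.98706896551724 329.12931034482756 [ 0.5691722  -0.17680303  0.18      ]
the job is handed in; nothing more can be done
```

The bookmark hanger now hangs on the empty rail, straddling the bar about mid-way between the end stops, and the gripper has let go. I lifted it over the end stops and over the ticket's block. I handed the job in at about 12 s of the 42 s allowed.

**Checks that passed:**
- The last viewed picture shows the bookmark hanger hanging free, with the gripper about 15 cm above it. The ticket hanger is still in its place on the home rail.
- Two frames about half a second apart showed no changed pixels around the hanger, so it is still.
- When lowering, contact with the bar came at the same tool height as the original grasp, with about 4 N of upward force. The readings I took at the end of each move stayed below about 8 N.

**Checks that disagreed:**
- The final single-view fix of the grip block, from a rough dark mask, came out about 9 mm from where I released it. I put this down to the mask, and possibly a slight hang tilt, and did not measure it again.
- The two fixed cameras differed by about 10 mm on the far end stop of the empty rail. I went with the one that gave the right rail length (179 mm against 180 mm), and the wrist camera then showed the bar aligned within about 1 mm.

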